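Back the ratchet turntable off one notch

TASK

The decorating wheel has been clicked one notch too far: working gently and without gripping anything, lift its red ratchet pawl with a fingertip at the yellow bar and tip it right back so that it stays open, push the blue stud to turn the wheel backward (clockwise seen from above) by exactly one notch, then push the pawl over again so that it drops fully into the new notch. The little pot rides along on the wheel; do not lift, tip or push it, and leave everything else on the table where it is.

Things in the scene. Friction and masses are not known exactly. Their poses are not given: they have to be found in the camera images.
- stand: Fixed plywood board 340 x 340 x 18 mm; origin at its underside's centre. The wheel (disc of 115 mm radius, top 48 mm above the table, 12 sawtooth teeth on the rim up to 60 mm, one every 30 degrees) turns about the upright axis through this origin. The pawl's grey bracket, up to 88 mm above the table, stands at (85, 100) mm in this frame.
- wheel (a joint): Wheel angle (rad), counterclockwise from above; within 0.05 of 0 at the start. Backward = clockwise = falling; one notch is 0.524, so it must end near -0.524 (the claw drops fully home there from -0.60 to -0.45). Pawl down: backward is blocked from about -0.12 rad. Pawl open: it turns with a drag of 0.15 N m (2 N at the stud) and stays where it is left.
- stud (a point): Upper part of the upright blue stud on the wheel: 14 mm in diameter, from 48 to 100 mm above the table (this point at 88 mm, on its axis; the teeth beside it reach 60 mm), 72 mm from the wheel's axis, at -75 degrees from the board's x axis when the wheel reads 0: (19, -70) mm in the board's frame. It turns with the wheel; pushing it towards the board's -x turns the wheel backward.
- pawl (a joint): Angle of the red pawl about its hinge (rad): 0 = down, claw at the bottom of a notch; grows as the claw lifts; 1.66 = tipped right back against its stop. It weighs 80 g and has no spring: it falls shut from below about 1.1 rad and falls open, and stays, above about 1.25 rad.
- pawl_hinge (a point): Centre of the pawl's hinge, fixed at (85, 100, 80) mm in the board's frame; its axis is the board's y axis. Closed, the pawl's arm (14 mm wide, 8 mm thick) lies level and reaches 89 mm from here towards the board's -x, its claw pointing down into the teeth.
- lift_bar (a point): Middle of the free part of the pawl's yellow bar, 10 mm in diameter, along the board's y, free from 5 to 50 mm on the +y side of the pawl's mid plane (this point at 28 mm), over 60 mm of open room below. Closed, it lies 60 mm from the hinge to the board's -x and 60 mm above it (140 mm above the table); it swings at 85 mm radius up and over to 65 mm beyond the hinge, 54 mm above it.
- pot: Small terracotta pot, 66 mm wide, 52 mm high, standing loose near the middle of the wheel; origin at the centre of its underside. It turns with the wheel.
- jar: Glass jar with red cap, 44 mm wide, 55 mm high, standing loose on a corner of the board; origin at its underside. Bystander.
- tin: Small steel paint tin, 48 mm wide, 60 mm high, standing loose on another corner of the board; origin at its underside. Bystander.
- bottle: Green bottle, 60 mm wide, 160 mm high, on the table; origin at its underside. Bystander.
- beaker: White cup, 76 mm wide, 90 mm high, on the table; origin at its underside. Bystander.
- tape: Yellow roll of tape, 100 mm wide, 30 mm high, lying on the table; origin at its underside. Bystander.
- knife: Palette knife, 250 mm long, lying on the table. Bystander.
Not all that is in view belongs to the job. Leave any purple look-alike of the pot alone.

How it is judged:
On the way, in this order (a step that is already met when the one before it is completed fails the run):
1. the pawl is tipped back and open, the wheel still in its first notch (value of joint pawl above 1.4 rad and value of joint wheel between -0.15 and 0.15 rad), for 0.2 s.
2. with the pawl open, the wheel has been turned back one notch (value of joint pawl above 1.4 rad and value of joint wheel between -0.6536 and -0.3936 rad), for 0.2 s.
3. the pawl is down again in the new notch (value of joint pawl below 0.035 rad and value of joint wheel between -0.6536 and -0.3936 rad), for 0.2 s.
At the end, for the whole second after the job is handed in: The pawl is fully down (angle below 0.035 rad) in the next notch back, the wheel stands at -0.524 rad within 0.13 rad, both at rest, and the pot stands upright near the middle of the wheel (axis within 35 mm) (all of step 3 and velocity of joint wheel between -0.02 and 0.02 rad/s and velocity of joint pawl between -0.05 and 0.05 rad/s and horizontal distance between pot and stand below 0.035 m and angle between pot's own z axis and vertical below 0.2 rad); the robot touches nothing.
It fails at once if the lift bar or the stud is held between the fingers ((x of the grasp point in the frame of lift_bar between -0.006 and 0.006 m and z of the grasp point in the frame of lift_bar between -0.006 and 0.006 m and y of the grasp point in the frame of lift_bar between -0.035 and 0.03 m) or distance between the grasp point and stud below 0.01 m).
It fails at once if the pawl is handled with more than 20 N (contact force between the fingers and pawl above 20 N).
It fails at once if the wheel is pushed with more than 30 N (contact force between the fingers and wheel above 30 N).
It fails at once if the pot is lifted, tipped or pushed off the middle (height (world z) of pot above 0.058 m or angle between pot's own z axis and vertical above 0.4 rad or horizontal distance between pot and stand above 0.035 m).
It fails at once if a bystander (jar, tin, bottle, cup, tape or palette knife) is moved by more than 20 mm (distance of any of jar, tin, bottle, beaker, tape, knife from where it was at the start of the episode above 0.02 m).
It also fails if it takes over 61 s, if anything falls off the work surface, if the arm or the gripper's body presses on something with over 40 N, if the wrist force passes 120 N, or if a joint passes its speed limit or range.

ROBOT

A 6-joint arm with a two-finger parallel gripper is mounted at the origin on the work surface. World frame = base frame: x ahead of the robot, y to its left, z up, the work surface at z = 0. Lengths are in m, angles in rad, forces in N, time in s.
With the tool pointing down it reaches from about 0.35 to 0.925 m from the base axis. Payload 6.4 kg.
Tool frame: the origin (TCP) lies on the centre line of the jaws, within the pads' length; the fingertips stand 17 mm ahead of it and the grasp point (between the pads) lies 2 mm behind it; z points along the fingers, y is the direction in which the jaws open and shut (so a half turn about z gives the same grasp; the last joint's range is limited). The gripper opens to 85 mm and grips with 20 to 120 N. Pads are 22 mm wide; open, the fingers measure 114 mm over their backs; the gripper's body (76 mm by 85 mm) begins 54 mm behind the grasp point. The pads swing forward as they close: fully open they stand 13 mm farther back than shut.
Start: joints at [0.981, 0.245, 1.558, -0, 1.339, -0.174], TCP at [0.263, 0.595, 0.21] pointing down, gripper open.
Joint ranges: [-3.13, 3.13], [-1.02, 2.26], [0.13, 2.54], [-0.95, 4.09], [0.21, 2.88], [-2.74, 2.74]. Speed limits (rad/s): [2.57, 2.57, 3.14, 3.14, 3.14, 3.14].

INTERFACE

Orientations are given as a unit quaternion [x, y, z, w].
In Python, from cell import state, snapshot, camera_info, close_job, spot_in, pinpoint gives the robot as it stands.
- The arm moves only by the tool play_rows, never from a script. Its argument "steps" is a list of rows, each a list of 5 numbers: the finger opening in m, from 0 to 0.0854, then the shift along the tool's x, y, z in m, then the turn about the tool's z in rad. A call has 1 to 5 rows; each row shifts and turns the commanded pose from where the row before left it, along the tool's axes as they then stand; what a row does not reach is not made up. A row lasts 1/12 s, in which the tool goes at most 41.7 mm and 7.16 degrees, less where a joint would pass 70% of its speed; a pose out of reach is approached as far as the arm can. A call is refused whole if a number of a shift passes 0.0417 or a number of a turn 0.125, either way. A call with a gripper value outside its range is refused whole. The fingers move at their own pace and stop on an object; the grip force is fixed at half the most. Time passes only in rows, so rows that do not move let the fingers close. It gives the time, the measured TCP pose, the force and the opening at its end, in the units of the state.
- state(): the state, without advancing time (a new reading comes with each control period).
- snapshot(name): name is "scene" or "top" or "wrist"; returns the picture (400x640x3 uint8, red, green, blue); there is no depth.
- camera_info(name): a dict with "K" (3x3 intrinsics, pixels), "R" (3x3) and "t" (3): a world point X has camera coordinates R X + t; the wrist camera has in their place "T_tool_cam" (4x4, takes a point from camera to tool coordinates, whose origin is the TCP and whose axes are the flange's). Camera axes: x right, y down, z forward; pixel columns grow to the right and rows downward; lengths in m; the calibration is good to about 2 mm. A picture is of the moment at which its call begins: read the wrist's pose just before it. camera_info takes no time and is no camera call.
- close_job(): hands the job in, once; it reports no verdict.
Trained networks look in the newest picture that a camera, given by its name, has taken for a name from the list of things; names that differ only in an ending like _2 or _b are one class to them, and where a whole thing is asked for, a point or a joint stands for the part that bears it (a point fixed in the world has none). Each returns a list of dicts, best first, with "conf" (0 to 1); they miss things now and then, are a little off and sometimes report something else, mostly with a low value. They report only what shows in the picture. A call takes as long as a camera call. They do not tell look-alikes from the thing itself.
- spot_in(camera, label): "centre" ([x, y, z] in m, in the coordinates of the camera as it stood for that picture, good to about 4 mm: the middle of the surface that is visible of it).
- pinpoint(camera, label): "centre" ([x, y, z] in m, in the coordinates of the camera as it stood for that picture, good to about 4 mm: a listed point, or the origin of a listed thing).
The state is a dict: "t": time; "joints": joint angles; "joint_vel": joint speeds; "joint_torque": joint torques, N m; "tcp_pos": TCP position; "tcp_rot": TCP orientation; "ft_force": force on the tool from outside, world axes, zero at the start; "ft_torque": the same for the moment, N m; "grip_width": finger opening in m.
Only numpy, scipy, OpenCV 4.12 (cv2) and the standard library are available. Lean on these libraries where they do the work, as an engineer would, in place of code of your own. Each camera call takes 0.05 s, during which the arm holds its last target.

## Working session

There is one attempt and no reset: what is moved stays moved. The work goes in short steps, Python scripts to look and compute and a tool call to move; the robot and the scene stay as the last step left them, time stands still between calls to the robot, and variables do not carry over. Pictures are saved under pics/ and viewed, and the job is handed in when it is done.

Besides the shell and the picture viewer there is one more tool, called after "Call:" as name([rows], argument=value, ...), one row to a line, values as JSON. play_rows: Moves the arm, as the interface text tells. Its arguments: {"type":"object","properties":{"steps":{"type":"array","items":{"type":"array","items":{"type":"number"}}}},"required":["steps"]}

```bash
ls; mkdir -p pics; python3 - <<'E'
from cell import *
import cv2,numpy as np
print(state())
for c in ["scene","top","wrist"]:
    im=snapshot(c); cv2.imwrite(f"pics/{c}0.png",im[:,:,::-1])
    i=camera_info(c); print(c,{k:np.round(v,4).tolist() for k,v in i.items() if hasattr(v,'__len__')})
E
```

```text
pics
{'t': 0.0, 'joints': array([ 9.80890308e-01,  2.45821127e-01,  1.55904006e+00,  1.01903880e-05,
        1.33871944e+00, -1.74095308e-01]), 'joint_vel': array([ 0.00025117,  0.00064043,  0.00041372, -0.00327143,  0.00282692,
       -0.0007385 ]), 'joint_torque': array([ 4.43928559e-05, -4.29511642e+01, -3.26126146e+01, -1.77310280e-04,
        5.44975934e-03,  1.21923011e-05]), 'tcp_pos': array([0.26219779, 0.5940992 , 0.20926186]), 'tcp_rot': array([ 2.06411867e-01,  9.78464692e-01, -9.20492717e-04, -3.75136112e-04]), 'ft_force': array([ 0.17869913,  0.20268465, -0.38878296]), 'ft_torque': array([ 0.02340509,  0.01477936, -0.03698899]), 'grip_width': 0.08566205796757048}
scene {'K': [[441.5382, 0.0, 319.3799], [0.0, 441.5382, 190.822], [0.0, 0.0, 1.0]], 'R': [[0.5308, 0.8475, -0.0023], [0.6384, -0.4016, -0.6567], [-0.5575, 0.3471, -0.7542]], 't': [-0.2583, -0.2805, 1.7057]}
top {'K': [[383.8687, 0.0, 318.2137], [0.0, 383.8687, 205.2304], [0.0, 0.0, 1.0]], 'R': [[-0.0075, -0.9999, -0.0067], [-0.9861, 0.0085, -0.1661], [0.1661, 0.0054, -0.9861]], 't': [-0.0064, 0.5718, 1.3911]}
wrist {'K': [[338.4794, 0.0, 320.4879], [0.0, 338.4794, 203.5908], [0.0, 0.0, 1.0]], 'T_tool_cam': [[0.0004, -0.958, -0.2868, 0.0727], [1.0, 0.0002, 0.0006, 0.0002], [-0.0005, -0.2868, 0.958, -0.1639], [0.0, 0.0, 0.0, 1.0]]}
```

View pics/scene0.png

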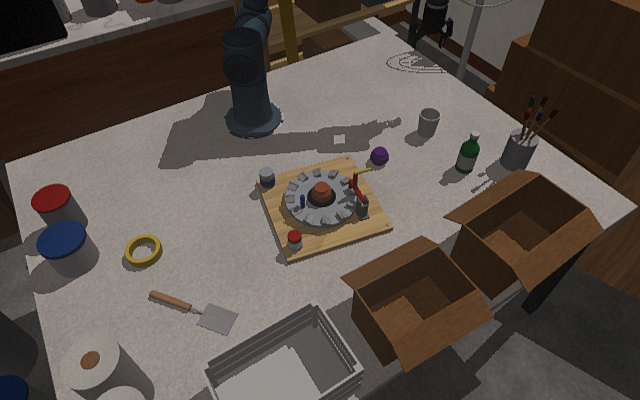

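View pics/top0.png

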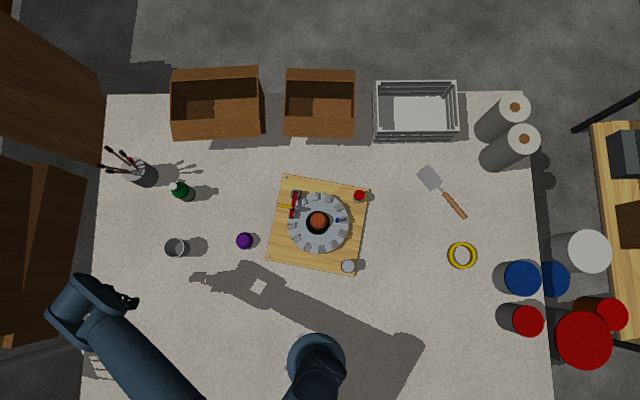

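```bash
cat > h.py <<'E'
from cell import *
import cv2,numpy as np
def w(cam,p):
    i=camera_info(cam); return i['R'].T@(np.array(p)-i['t']) if cam!='wrist' else None
def px(cam,X):
    i=camera_info(cam); c=np.array(i['R'])@np.array(X)+i['t']; q=np.array(i['K'])@c; return q[:2]/q[2]
E
python3 - <<'E'
from h import *
for c in ["top","scene"]:
    for l in ["stand","stud","pawl_hinge","lift_bar","pot","jar","tin","bottle","beaker","tape","knife"]:
        r=pinpoint(c,l)
        print(c,l,[(np.round(w(c,d['centre']),4).tolist(),round(d['conf'],2)) for d in r[:3]])
print(state()['t'])
E
```

```text
top stand [([0.5064, -0.0073, -0.0007], 0.6)]
top stud [([0.5174, -0.0789, 0.0861], 0.87)]
top pawl_hinge [([0.6112, 0.0712, 0.0787], 0.73)]
top lift_bar [([0.5561, 0.1126, 0.1419], 0.72)]
top pot [([0.5116, -0.0084, 0.0522], 0.76), ([0.4444, 0.2675, 0.0026], 0.67)]
top jar [([0.6104, -0.1632, 0.0128], 0.67), ([0.5563, 0.1145, 0.1439], 0.27)]
top tin [([0.3443, -0.1142, 0.0168], 0.67)]
top bottle [([0.6248, 0.4984, -0.0014], 0.78)]
top beaker [([0.4171, 0.508, 0.0038], 0.89)]
top tape [([0.3803, -0.5431, -0.0033], 0.76), ([0.6108, -0.1615, 0.0146], 0.41), ([0.5134, -0.0103, 0.0518], 0.33)]
top knife [([0.6224, -0.4948, -0.0003], 0.86)]
scene stand [([0.5082, -0.0066, -0.0017], 0.75)]
scene stud [([0.5148, -0.0814, 0.0901], 0.83), ([0.3485, -0.1164, 0.015], 0.72)]
scene pawl_hinge [([0.6138, 0.0731, 0.0852], 0.68), ([0.63, 0.4984, -0.0009], 0.31)]
scene lift_bar [([0.559, 0.1129, 0.1421], 0.72)]
scene pot [([0.5169, -0.0094, 0.0476], 0.92), ([0.4439, 0.2698, -0.0029], 0.61)]
scene jar [([0.6094, -0.1613, 0.0193], 0.57)]
scene tin [([0.3488, -0.1174, 0.0162], 0.51)]
scene bottle [([0.6286, 0.4989, -0.0006], 0.8)]
scene beaker [([0.4191, 0.5091, 0.0019], 0.8)]
scene tape [([0.3875, -0.5434, -0.0007], 0.55)]
scene knife [([0.6293, -0.4925, 0.0017], 0.94)]
1.25
```

```bash
python3 - <<'E'
from h import *
im=cv2.imread("pics/top0.png"); cv2.imwrite("pics/crop_top.png",cv2.resize(im[160:290,225:385],None,fx=4.5,fy=4.5,interpolation=cv2.INTER_CUBIC))
im=cv2.imread("pics/scene0.png"); cv2.imwrite("pics/crop_scene.png",cv2.resize(im[145:270,245:405],None,fx=4.5,fy=4.5,interpolation=cv2.INTER_CUBIC))
E
```

```text
(no output)
```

View pics/crop_top.png

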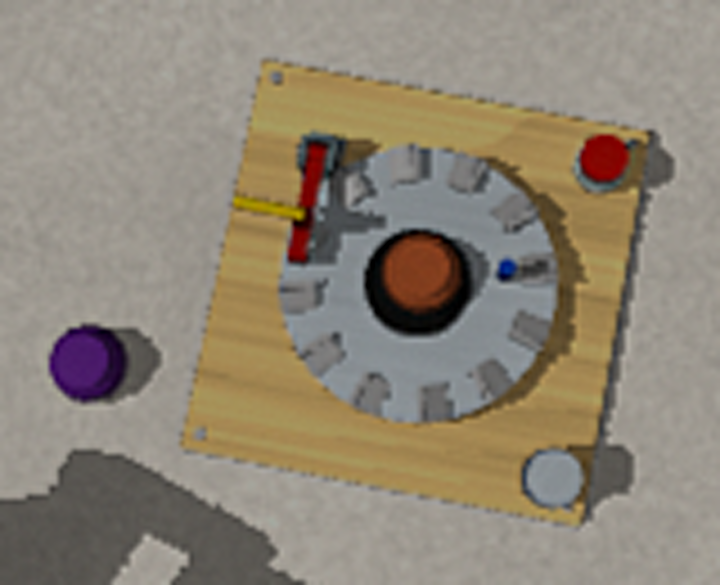

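View pics/crop_scene.png

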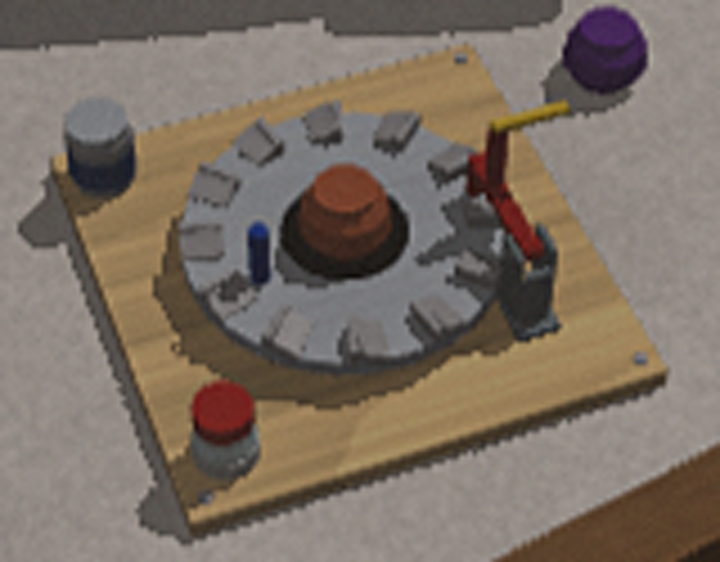

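The terracotta pot at top-image (318,220) sits in the wheel's middle and fits the description. The purple one at (245,240) is the look-alike, so I leave it. The crop shows the pawl closed, the bar at about (285,206) and the stud at (338,220). Next I fit the board pose.

```bash
python3 - <<'E'
from h import *
from scipy.optimize import least_squares
ct=np.array([(265,60),(650,130),(583,525),(185,448)])/4.5-0.39+[225,160]
cs=np.array([(470,45),(665,375),(190,530),(53,160)])/4.5-0.39+[245,145]
B=.17
# top order: TL=+x+y, TR=+x-y, BR=-x-y, BL=-x+y ; scene order: (-x,+y),(+x,+y),(+x,-y),(-x,-y)
bt=[(B,B),(B,-B),(-B,-B),(-B,B)]; bs=[(-B,B),(B,B),(B,-B),(-B,-B)]
pts={'h':[(.085,.1,.08),(.6112,.0712,.0787),(.6138,.0731,.0852)],'l':[(.025,.128,.14),(.5561,.1126,.1419),(.559,.1129,.1421)],'s':[(0,0,0),(.5064,-.0073,0),(.5082,-.0066,0)]}
def W(p,b):
    c,s=np.cos(p[2]),np.sin(p[2]); return np.array([p[0]+c*b[0]-s*b[1],p[1]+s*b[0]+c*b[1],b[2]])
def f(p,full=0):
    r=[]
    for cc,bb,cam in((ct,bt,'top'),(cs,bs,'scene')):
        for q,b in zip(cc,bb): r+=list((px(cam,W(p,(*b,.018)))-q)/1.0)
    for v in pts.values():
        for m in v[1:]: r+=list((np.array(m)-W(p,v[0]))[:2]/.004)
    return np.array(r)
s=least_squares(f,[.507,-.007,-.2]); p=s.x; print(p,np.degrees(p[2])); print(np.round(s.fun,1))
for n,b in dict(hinge=(.085,.1,.08),bar=(.025,.128,.14),stud=(.0186,-.0695,.088)).items(): print(n,W(p,b),px('top',W(p,b)),px('scene',W(p,b)))
S=np.array([.5161,-.0802])-p[:2]; print('wheel',np.arctan2(S[1],S[0])-p[2]+np.radians(75))
# stud pixel measured in top crop
for cam,q in (('top',(507/4.5-.39+225,268/4.5-.39+160)),('scene',(258/4.5-.39+245,230/4.5-.39+145))):
    g=least_squares(lambda a:px(cam,W(p,(.072*np.cos(a[0]),.072*np.sin(a[0]),.097)))-q,[-1.3]);print(cam,g.x+np.radians(75),g.fun)
# bar tip pixels
for cam,q in (('top',((235,202),(303,214))),('scene',((568,106),(493,125)))):
    off=(225,160) if cam=='top' else (245,145)
    for a,y in zip(q,(.15,.105)): print(cam,y,np.array(a)/4.5-.39+off,px(cam,W(p,(.025,y,.14))))
E
```

```text
[ 0.5090959  -0.00879966 -0.19658247] -11.263346131687358
[-0.4 -1.   0.4 -0.6  0.  -0.2 -1.1 -0.5 -0.3 -0.7  0.7 -0.8 -0.4 -1.
 -1.5 -0.7 -0.2 -0.4  0.5  0.1 -0.6  0.2  0.1  0.3 -0.7  0.4 -0.2  0.5]
hinge [0.61199067 0.07267222 0.08      ] [295.35919826 193.20117089] [361.87656003 200.26255107]
bar [0.5586152  0.11185206 0.14      ] [283.03653621 204.85523871] [363.51187165 170.60560618]
stud [ 0.51376301 -0.08059401  0.088     ] [337.48399852 219.02255239] [301.35253748 198.16000599]
wheel 0.03256634664183089
top [-0.0229916] [ 0.36088056 -0.02115469]
scene [0.00499902] [-0.63340916  0.58395622]
top 0.15 [276.83222222 204.49888889] [276.9017112  203.70035743]
top 0.105 [291.94333333 207.16555556] [289.45831462 206.064139  ]
scene 0.15 [370.83222222 168.16555556] [370.15756334 168.72068536]
scene 0.105 [354.16555556 172.38777778] [356.50936332 172.59173107]
```

```bash
cat >> h.py <<'E'
P=np.array([.5091,-.0088,-.1966])
def b2w(b):
    c,s=np.cos(P[2]),np.sin(P[2]); return np.array([P[0]+c*b[0]-s*b[1],P[1]+s*b[0]+c*b[1],b[2]])
def w2b(x):
    c,s=np.cos(P[2]),np.sin(P[2]); d=np.array(x[:2])-P[:2]; return np.array([c*d[0]+s*d[1],-s*d[0]+c*d[1],x[2]])
def where():
    from scipy.spatial.transform import Rotation as Ro
    s=state(); R=Ro.from_quat(s['tcp_rot']).as_matrix()
    yaw=np.arctan2(R[1,0],R[0,0]); e=(np.pi+P[2]-yaw+np.pi)%(2*np.pi)-np.pi
    print('t',round(s['t'],2),'tcp board mm',np.round(w2b(s['tcp_pos'])*1e3,1),'turn needed (tool z)',round(-e,4),'F',np.round(s['ft_force'],2),'grip',round(s['grip_width'],4))
    return s,R
def go(b):
    s,R=where(); print('tool delta mm to',b,np.round(R.T@(b2w(b)-s['tcp_pos'])*1e3,1))
E
python3 -c "
from h import *
go((-.03,.13,.235))"
```

```text
t 1.25 tcp board mm [-359.7  543.6  210.4] turn needed (tool z) -0.2192 F [0.24 0.12 0.3 ] grip 0.0858
tool delta mm to (-0.03, 0.13, 0.235) [-411.7 -332.1  -24.6]
```

Call:
play_rows([
  [0,0,0,-0.02,-0.11],
  [0,0,0,-0.02,-0.11],
  [0,0,0,0,0],
])

```text
t: 1.5
tcp_pos: [0.2637, 0.5964, 0.2553]
tcp_rot: [0.096, 0.995, 0.003, 0.002]
ft_force: [-0.2, 1.0, 1.5]
grip_width: 0.0515
```

```bash
python3 -c "
from h import *
go((-.03,.13,.235))"
```

```text
t 1.5 tcp board mm [-358.9  545.7  255.3] turn needed (tool z) 0.0034 F [-0.22  0.95  1.48] grip 0.0515
tool delta mm to (-0.03, 0.13, 0.235) [-327.4 -416.9   18.3]
```

Call:
play_rows([
  [0,-0.022,-0.028,0,0],
  [0,-0.022,-0.028,0,0],
  [0,-0.022,-0.028,0,0],
  [0,-0.022,-0.028,0,0],
  [0,-0.022,-0.028,0,0],
])

```text
t: 1.92
tcp_pos: [0.3434, 0.4343, 0.2498]
tcp_rot: [0.098, 0.995, -0.0, -0.0]
ft_force: [0.6, -0.3, -0.0]
grip_width: 0.0
```

Call:
play_rows([
  [0,-0.022,-0.028,0,0],
  [0,-0.022,-0.028,0,0],
  [0,-0.022,-0.028,0,0],
  [0,-0.022,-0.028,0,0],
  [0,-0.022,-0.028,0,0],
])

```text
t: 2.33
tcp_pos: [0.4241, 0.2755, 0.25]
tcp_rot: [0.099, 0.995, -0.0, -0.0]
ft_force: [0.3, 0.6, 0.2]
grip_width: -0.0002
```

Call:
play_rows([
  [0,-0.022,-0.028,0,0],
  [0,-0.022,-0.028,0,0],
  [0,-0.022,-0.028,0,0],
  [0,-0.022,-0.028,0,0],
  [0,0,0,0,0],
])

```text
t: 2.75
tcp_pos: [0.4904, 0.1456, 0.25]
tcp_rot: [0.102, 0.995, -0.001, 0.0]
ft_force: [0.1, -0.6, 0.6]
grip_width: 0.0002
```

```bash
python3 -c "
from h import *
go((-.03,.13,.145))
im=snapshot('scene');cv2.imwrite('pics/s1.png',cv2.resize(im[90:270,240:440,::-1],None,fx=3.3,fy=3.3,interpolation=cv2.INTER_CUBIC))"
```

```text
t 2.75 tcp board mm [-48.5 147.8 250. ] turn needed (tool z) -0.0071 F [ 0.13 -0.65  0.58] grip 0.0002
tool delta mm to (-0.03, 0.13, 0.145) [-18.5 -17.4 105. ]
```

View pics/s1.png

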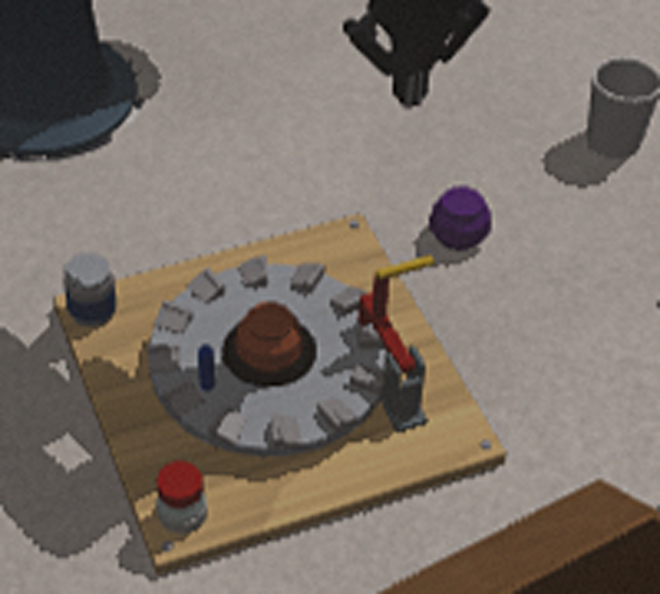

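```bash
python3 -c "
from h import *
for z in (.25,.233,.22): print(z,(px('scene',(.4904,.1456,z))-[240,90])*3.3)"
```

```text
0.25 [402.47554095 118.6901456 ]
0.233 [401.14138607 133.23325835]
0.22 [400.13867785 144.16339774]
```

Call:
play_rows([
  [0,0,-0.017,0.03,0],
  [0,0,0,0.03,0],
  [0,0,0,0.03,0],
  [0,0,0,0.015,0],
  [0,0,0,0,0],
])

```text
t: 3.22
tcp_pos: [0.4813, 0.1342, 0.1407]
tcp_rot: [0.098, 0.995, -0.0, -0.004]
ft_force: [-0.5, -0.7, 0.1]
grip_width: -0.0002
```

```bash
python3 -c "
from h import *
go((.005,.13,.145))
im=snapshot('scene');cv2.imwrite('pics/s2.png',cv2.resize(im[110:250,270:420,::-1],None,fx=4.2,fy=4.2,interpolation=cv2.INTER_CUBIC))"
```

```text
t 3.22 tcp board mm [-55.2 134.8 140.7] turn needed (tool z) 0.0006 F [-0.5  -0.74  0.08] grip -0.0002
tool delta mm to (0.005, 0.13, 0.145) [-60.1  -4.9  -4.8]
```

View pics/s2.png

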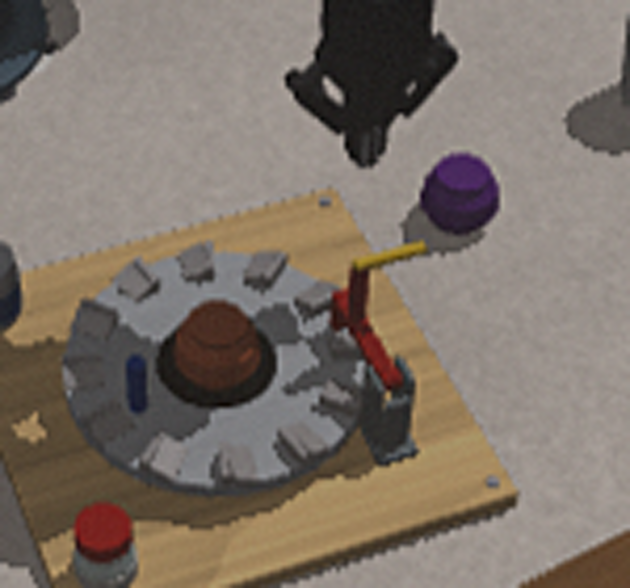

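```bash
python3 -c "
from h import *
s=state();t=s['tcp_pos'];print(t,s['t'])
for dz in (0,-.017): print((px('scene',t+[0,0,dz])-[270,110])*4.2)
print((px('scene',b2w((.025,.15,.14)))-[270,110])*4.2)
im=snapshot('scene');cv2.imwrite('pics/s3.png',cv2.resize(im[110:250,270:420,::-1],None,fx=4.2,fy=4.2,interpolation=cv2.INTER_CUBIC))"
```

```text
[0.48311326 0.13427676 0.14336233] 3.2667
[357.93702671 177.33186086]
[356.59908984 193.74799238]
[420.6657796  246.63316029]
```

View pics/s3.png

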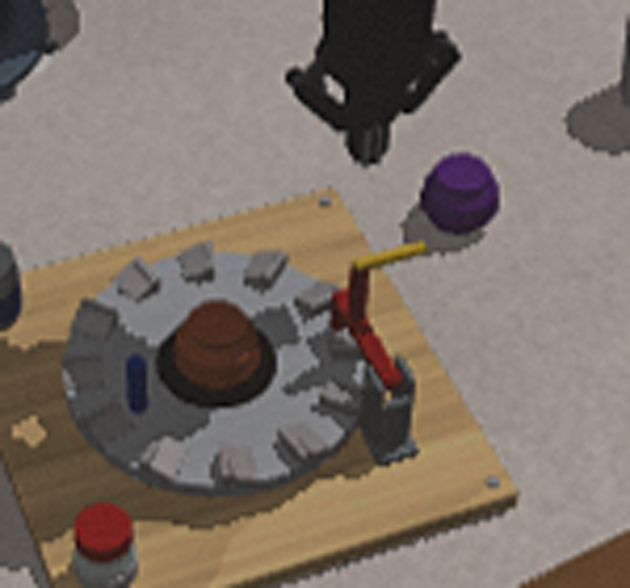

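```bash
python3 -c "
from h import *
s,R=where();t=s['tcp_pos']
T=np.array(camera_info('wrist')['T_tool_cam'])
im=snapshot('wrist');cv2.imwrite('pics/w3.png',im[:,:,::-1])
print(T)
K=np.array(camera_info('wrist')['K'])
Ti=np.linalg.inv(T)
def wp(p): c=(Ti@np.append(p,1))[:3]; q=K@c; return q[:2]/q[2]
print('tcp',wp((0,0,0)),'tip',wp((0,0,.017)))
for n,b in dict(bar=(.025,.128,.14),bartip=(.025,.15,.14),hinge=(.085,.1,.08)).items():
  print(n,wp(R.T@(b2w(b)-t)))
for l in ('lift_bar','pawl_hinge','stud','stand'):
  for d in pinpoint('wrist',l)[:2]:
    p=(T@np.append(d['centre'],1))[:3]; print(l,np.round(w2b(R@p+t),4),round(d['conf'],2))
im=snapshot('top');cv2.imwrite('pics/t3.png',cv2.resize(im[160:290,225:385,::-1],None,fx=4.5,fy=4.5,interpolation=cv2.INTER_CUBIC))
print((px('top',t+[0,0,-.017])-[225,160])*4.5)
"
```

```text
t 3.32 tcp board mm [-51.9 135.5 145.3] turn needed (tool z) 0.0012 F [ 0.65  0.07 -0.24] grip 0.0001
[[ 3.53418269e-04 -9.57966806e-01 -2.86878847e-01  7.26764379e-02]
 [ 9.99999895e-01  2.54565578e-04  3.81878480e-04  1.43374878e-04]
 [-2.92797429e-04 -2.86878952e-01  9.57966795e-01 -1.63901571e-01]
 [ 0.00000000e+00  0.00000000e+00  0.00000000e+00  1.00000000e+00]]
tcp [320.07487592 246.60294527] tip [320.100846   234.49245474]
bar [307.49878333 360.03608319]
bartip [343.82644115 360.07513636]
hinge [276.94055658 367.03636078]
lift_bar [0.0223 0.1274 0.1431] 0.77
stand [-0.0021 -0.0003  0.003 ] 0.86
[233.14305681 298.15519256]
```

View pics/w3.png

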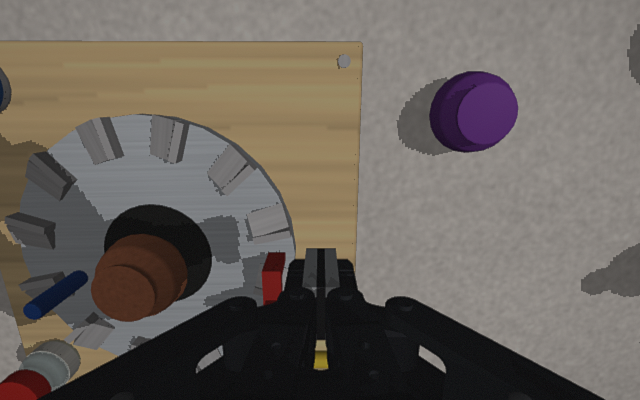

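View pics/t3.png

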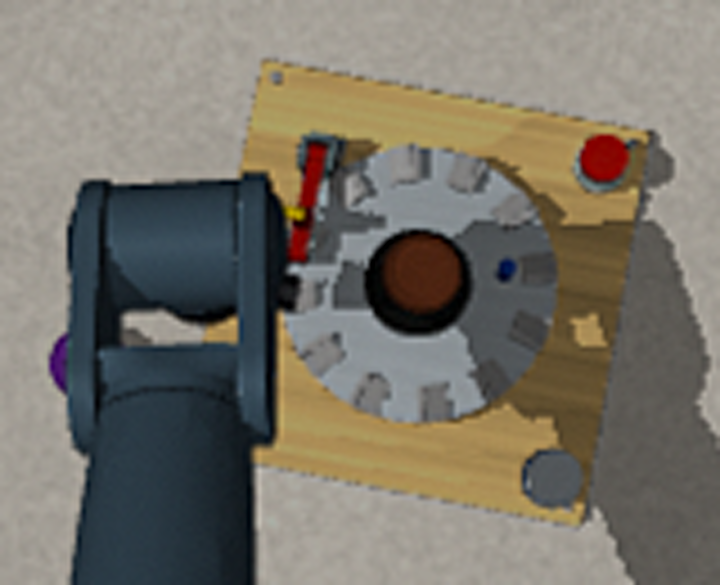

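```bash
python3 -c "
from h import *
T=np.array(camera_info('wrist')['T_tool_cam']);K=np.array(camera_info('wrist')['K']);Ti=np.linalg.inv(T)
def wp(p): c=(Ti@np.append(p,1))[:3]; q=K@c; return q[:2]/q[2]
for x in (-.011,0,.011):
  for z in (-.02,-.01,0,.01,.017): print(x,z,np.round(wp((x,.008,z)),1), np.round(wp((x,.0085,z))[0]-wp((x,-.0085,z))[0],1))
s,R=where();t=s['tcp_pos']
for x in (-.011,.011):
  for z in (-.02,-.01,0,.01,.017): print(x,z,(px('scene',t+R@[x,0,z])-[270,110])*4.2)
im=cv2.imread('pics/w3.png');cv2.imwrite('pics/w3c.png',cv2.resize(im[220:400,220:420],None,fx=3.3,fy=3.3,interpolation=cv2.INTER_CUBIC))
im=snapshot('scene');cv2.imwrite('pics/s4.png',cv2.resize(im[100:180,310:410,::-1],None,fx=7,fy=7,interpolation=cv2.INTER_CUBIC))
"
```

```text
-0.011 -0.02 [336.8 284.9] 35.6
-0.011 -0.01 [335.9 274.7] 33.6
-0.011 0 [335.  265.6] 31.8
-0.011 0.01 [334.3 257.3] 30.2
-0.011 0.017 [333.8 252.1] 29.2
0 -0.02 [337.1 264. ] 36.3
0 -0.01 [336.1 254.8] 34.2
0 0 [335.3 246.6] 32.4
0 0.01 [334.5 239.2] 30.7
0 0.017 [334.  234.5] 29.6
0.011 -0.02 [337.4 242.3] 37.0
0.011 -0.01 [336.5 234.2] 34.8
0.011 0 [335.6 227. ] 32.9
0.011 0.01 [334.8 220.5] 31.2
0.011 0.017 [334.3 216.3] 30.1
t 3.62 tcp board mm [-50.6 135.3 146.7] turn needed (tool z) 0.0009 F [-0.73 -0.08  0.18] grip -0.0001
-0.011 -0.02 [367.52716102 166.44116117]
-0.011 -0.01 [366.68991273 176.40117627]
-0.011 0 [365.86190796 186.25122935]
-0.011 0.01 [365.04299446 195.99313145]
-0.011 0.017 [364.47508444 202.74906327]
0.011 -0.02 [355.27666654 147.11870496]
0.011 -0.01 [354.51503038 157.08635723]
0.011 0 [353.7617202  166.94504616]
0.011 0.01 [353.01660021 176.69654876]
0.011 0.017 [352.49981812 183.45975725]
```

View pics/w3c.png

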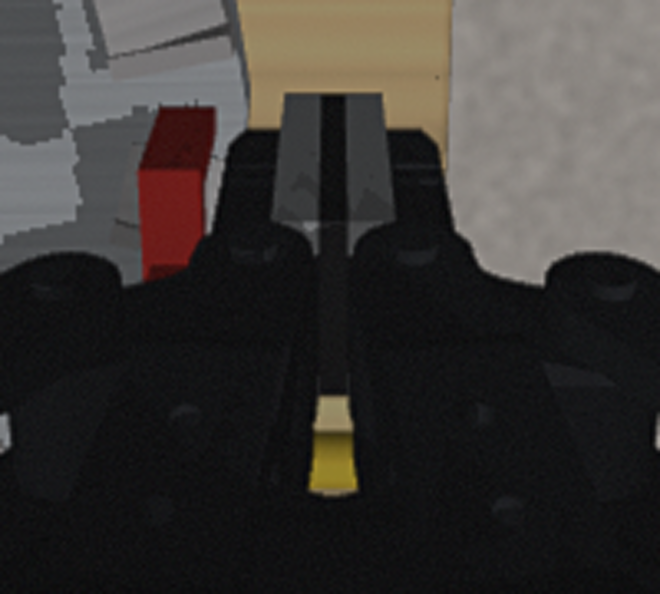

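View pics/s4.png

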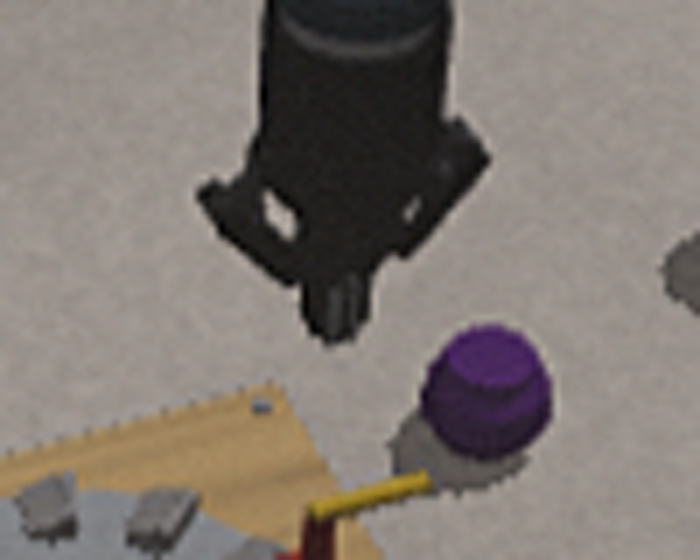

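Both the scene and wrist views show the closed fingertip about 24 mm behind the TCP, not 17 mm ahead as stated. I'll pick heights that work for either case.

Call:
play_rows([
  [0,0,-0.005,0.021,0],
  [0,0,0,0.021,0],
  [0,-0.022,0,0,0],
  [0,-0.022,0,0,0],
  [0,0,0,0,0],
])

```text
t: 4.08
tcp_pos: [0.5304, 0.1192, 0.1042]
tcp_rot: [0.098, 0.995, 0.0, 0.002]
ft_force: [0.4, 0.2, -0.2]
grip_width: 0.0003
```

Call:
play_rows([
  [0,0,0,0,0],
  [0,0,0,0,0],
])

```text
t: 4.25
tcp_pos: [0.5269, 0.1201, 0.1035]
tcp_rot: [0.098, 0.995, 0.0, -0.0]
ft_force: [-0.5, 0.4, -0.1]
grip_width: -0.0001
```

```bash
python3 -c "
from h import *
where()
im=snapshot('scene');cv2.imwrite('pics/s5.png',cv2.resize(im[110:230,300:420,::-1],None,fx=5,fy=5,interpolation=cv2.INTER_CUBIC))
im=snapshot('wrist');cv2.imwrite('pics/w5.png',im[:,:,::-1])"
```

```text
t 4.25 tcp board mm [ -7.7 129.9 103.5] turn needed (tool z) 0.0007 F [-0.46  0.36 -0.06] grip -0.0001
```

View pics/s5.png

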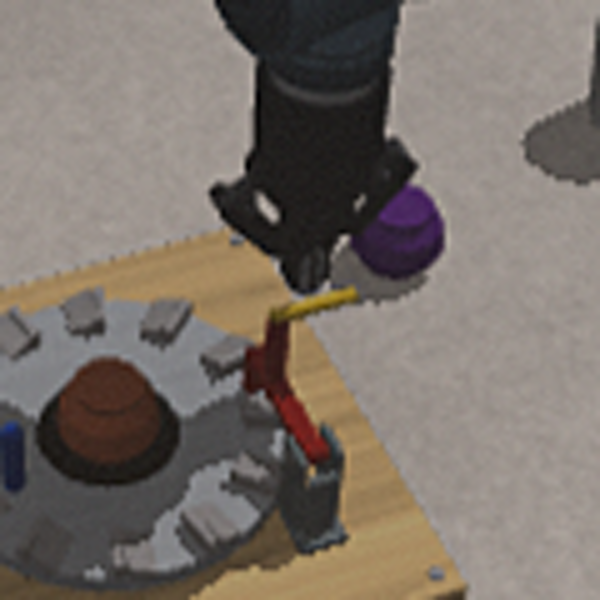

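View pics/w5.png

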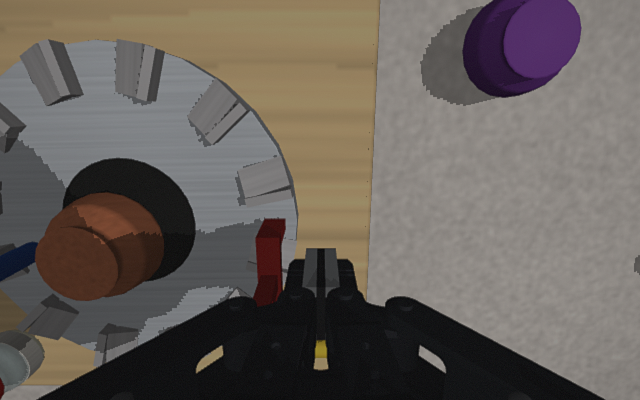

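```bash
python3 -c "
from h import *
for z in (.086,.10,.12,.13,.14,.15): print(z,(px('scene',b2w((.003,.130,z)))-[300,110])*5)
print((px('scene',b2w((.025,.150,.14)))-[300,110])*5,(px('scene',b2w((.025,.105,.14)))-[300,110])*5)
"
```

```text
0.086 [299.54270152 338.05695372]
0.1 [301.05004638 322.75201094]
0.12 [303.24409818 300.47453599]
0.13 [304.35952255 289.14898828]
0.14 [305.48748838 277.69609983]
0.15 [306.62820839 266.11371083]
[350.79259477 293.6109051 ] [282.55088429 312.96535859]
```

Call:
play_rows([
  [0,-0.006,0,0,0],
  [0,-0.006,0,0,0],
  [0,-0.006,0,0,0],
  [0,-0.006,0,0,0],
  [0,-0.006,0,0,0],
])

```text
t: 4.77
tcp_pos: [0.5574, 0.1141, 0.1035]
tcp_rot: [0.098, 0.995, 0.0, 0.0]
ft_force: [-1.2, -0.0, 0.1]
grip_width: 0.0001
```

```bash
python3 -c "
from h import *
where()
im=snapshot('scene');cv2.imwrite('pics/s6.png',cv2.resize(im[110:230,300:420,::-1],None,fx=5,fy=5,interpolation=cv2.INTER_CUBIC))"
```

```text
t 4.77 tcp board mm [ 23.4 130.  103.5] turn needed (tool z) 0.0008 F [-1.18 -0.04  0.1 ] grip 0.0001
```

View pics/s6.png

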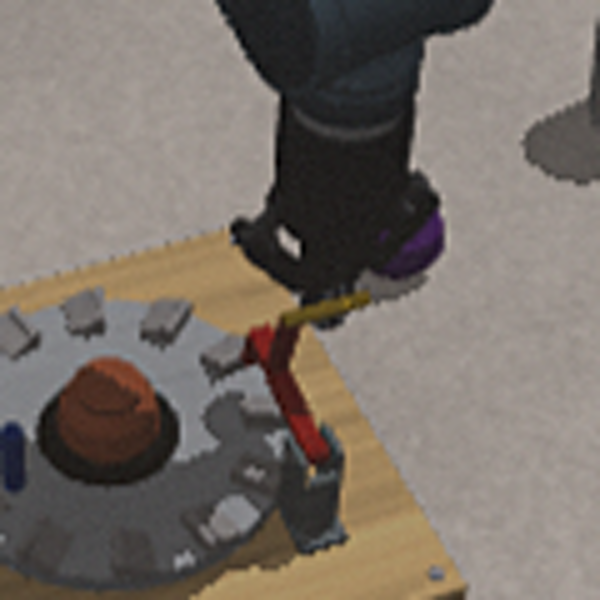

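The bar is being pushed over and the claw is lifting, so I continue, rising along with it.

Call:
play_rows([
  [0,-0.008,0,-0.004,0],
  [0,-0.008,0,-0.004,0],
  [0,-0.008,0,-0.004,0],
  [0,-0.008,0,-0.003,0],
  [0,-0.008,0,0,0],
])

```text
t: 5.23
tcp_pos: [0.5977, 0.1062, 0.1196]
tcp_rot: [0.098, 0.995, 0.0, 0.001]
ft_force: [-0.5, -0.3, -0.2]
grip_width: 0.0
```

```bash
python3 -c "
from h import *
where()
im=snapshot('scene');cv2.imwrite('pics/s7.png',cv2.resize(im[110:230,300:420,::-1],None,fx=5,fy=5,interpolation=cv2.INTER_CUBIC))"
```

```text
t 5.23 tcp board mm [ 64.4 130.1 119.6] turn needed (tool z) 0.0007 F [-0.5  -0.33 -0.23] grip 0.0
```

View pics/s7.png

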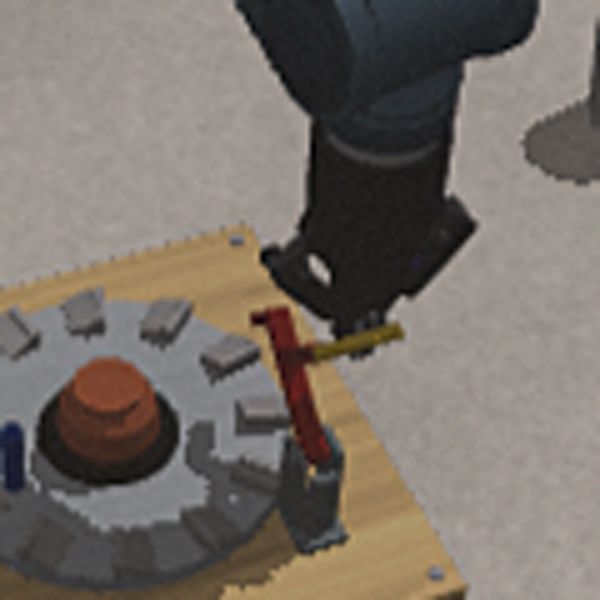

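Call:
play_rows([
  [0,-0.008,0,0,0],
  [0,-0.008,0,0,0],
  [0,-0.008,0,0,0],
  [0,-0.008,0,0,0],
  [0,-0.008,0,0,0],
])

```text
t: 5.7
tcp_pos: [0.6359, 0.0985, 0.1182]
tcp_rot: [0.098, 0.995, -0.0, -0.0]
ft_force: [0.4, 0.4, 0.7]
grip_width: -0.0004
```

Call:
play_rows([
  [0,-0.006,0,0,0],
  [0,0,0,0,0],
  [0,0,0,0,0],
  [0,0,0,0,0],
  [0,0,0,0,0],
])

```text
t: 6.12
tcp_pos: [0.6407, 0.0976, 0.1183]
tcp_rot: [0.098, 0.995, -0.0, -0.0]
ft_force: [-0.5, -0.1, -0.3]
grip_width: -0.0001
```

```bash
python3 -c "
from h import *
where()
im=snapshot('scene');cv2.imwrite('pics/s8.png',cv2.resize(im[110:230,300:420,::-1],None,fx=5,fy=5,interpolation=cv2.INTER_CUBIC))"
```

```text
t 6.12 tcp board mm [108.3 130.1 118.3] turn needed (tool z) 0.001 F [-0.45 -0.14 -0.31] grip -0.0001
```

View pics/s8.png

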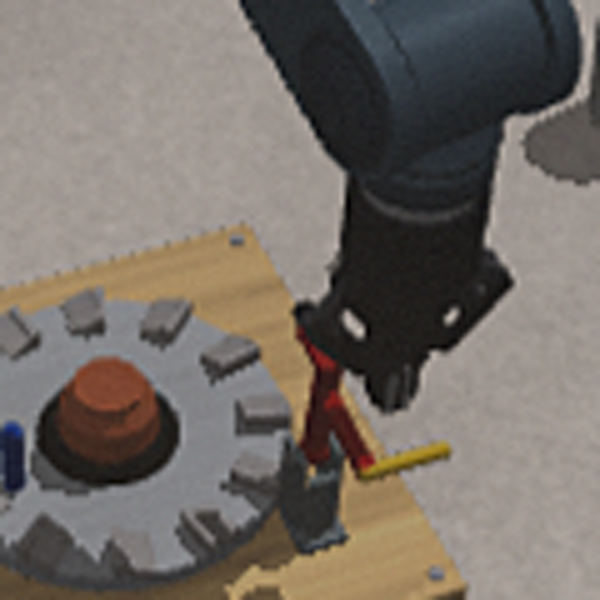

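Pawl is tipped right back against its stop. I retreat sideways (board +y), then go up.

Call:
play_rows([
  [0,0,0.02,0,0],
  [0,0,0.03,0,0],
  [0,0,0.03,-0.01,0],
  [0,0,0,-0.04,0],
  [0,0,0,-0.04,0],
])

```text
t: 6.58
tcp_pos: [0.6544, 0.1776, 0.2062]
tcp_rot: [0.096, 0.995, -0.001, -0.003]
ft_force: [1.3, 0.3, 1.0]
grip_width: 0.0002
```

Call:
play_rows([
  [0,0,0,-0.03,0],
  [0,0,0,0,0],
  [0,0,0,0,0],
])

```text
t: 6.83
tcp_pos: [0.6578, 0.1763, 0.2418]
tcp_rot: [0.098, 0.995, 0.001, 0.003]
ft_force: [-0.4, 0.9, 0.1]
grip_width: 0.0
```

```bash
python3 -c "
from h import *
go((.055,-.078,.238))
im=snapshot('scene');cv2.imwrite('pics/s9.png',cv2.resize(im[130:270,260:420,::-1],None,fx=4.5,fy=4.5,interpolation=cv2.INTER_CUBIC))"
```

```text
t 6.83 tcp board mm [109.7 210.6 241.8] turn needed (tool z) 0.0011 F [-0.41  0.87  0.13] grip 0.0
tool delta mm to (0.055, -0.078, 0.238) [  55.  -288.5    3. ]
```

View pics/s9.png

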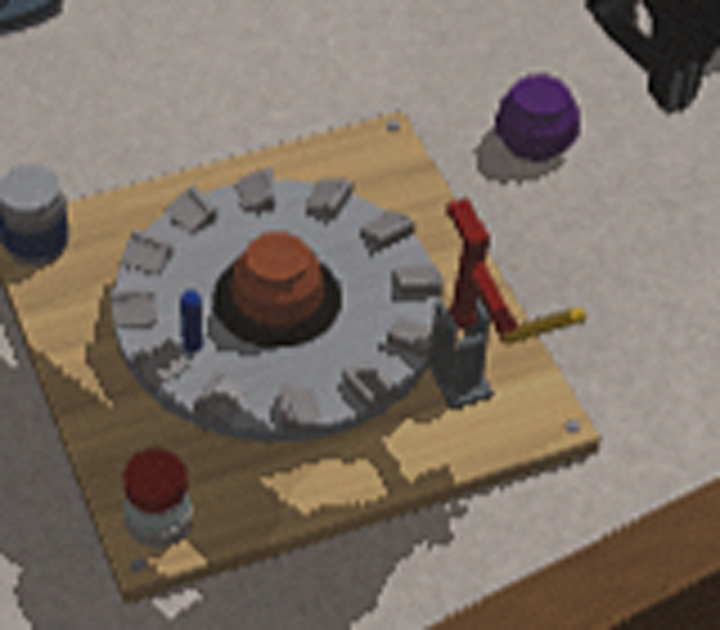

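View pics/wrist0.png

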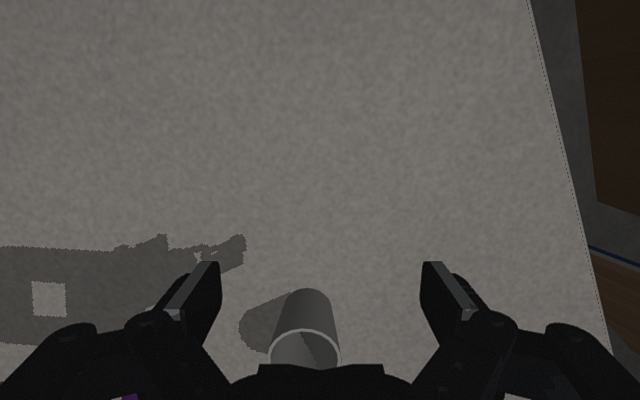

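Call:
play_rows([
  [0,0.006,-0.032,0,0],
  [0,0.006,-0.032,0,0],
  [0,0.006,-0.032,0,0],
  [0,0.006,-0.032,0,0],
  [0,0.006,-0.032,0,0],
])

```text
t: 7.3
tcp_pos: [0.5939, 0.0238, 0.2357]
tcp_rot: [0.098, 0.995, 0.0, -0.002]
ft_force: [0.3, 0.0, -0.3]
grip_width: 0.0
```

Call:
play_rows([
  [0,0.006,-0.032,0,0],
  [0,0.006,-0.032,0,0],
  [0,0.006,-0.032,0,0],
  [0,0.007,-0.032,0,0],
  [0,0,0,0,0],
])

```text
t: 7.72
tcp_pos: [0.5438, -0.0996, 0.2359]
tcp_rot: [0.1, 0.995, -0.0, -0.002]
ft_force: [0.0, 0.1, -0.9]
grip_width: -0.0003
```

```bash
python3 -c "
from h import *
go((.055,-.078,.11))
im=snapshot('wrist');cv2.imwrite('pics/w10.png',im[:,:,::-1])"
```

```text
t 7.72 tcp board mm [ 51.7 -82.2 235.9] turn needed (tool z) -0.0045 F [ 0.05  0.1  -0.87] grip -0.0003
tool delta mm to (0.055, -0.078, 0.11) [ -3.8   4.4 125.8]
```

View pics/w10.png

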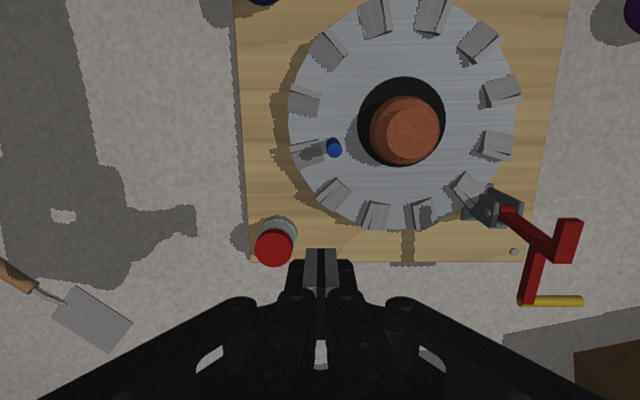

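```bash
python3 -c "
from h import *
s,R=where();t=s['tcp_pos']
K=np.array(camera_info('wrist')['K']);T=np.array(camera_info('wrist')['T_tool_cam']);Ti=np.linalg.inv(T)
def wp(p): c=(Ti@np.append(p,1))[:3]; q=K@c; return np.round(q[:2]/q[2],1)
for n,b in dict(studtop=(.0186,-.0695,.1),jartop=(.129,-.13,.073),c=(.17,-.17,.018),openbar=(.15,.15,.134)).items(): print(n,wp(R.T@(b2w(b)-t)))
for l in ('stud','jar','lift_bar','pot'):
  for d in pinpoint('wrist',l)[:2]:
    p=(T@np.append(d['centre'],1))[:3]; print(l,np.round(w2b(R@p+t),4),round(d['conf'],2))
"
```

```text
t 7.77 tcp board mm [ 52.2 -80.2 236.1] turn needed (tool z) -0.0035 F [-0.31  0.36 -0.19] grip 0.0001
studtop [332.1 149. ]
jartop [273.  251.4]
c [248.1 263.3]
openbar [577.3 300.4]
stud [ 0.018  -0.0677  0.0866] 0.94
jar [ 0.1288 -0.1298  0.0187] 0.66
lift_bar [0.1485 0.1314 0.1398] 0.59
lift_bar [0.0812 0.1003 0.0798] 0.55
pot [0.0035 0.0022 0.0489] 0.87
pot [0.0822 0.0988 0.0809] 0.2
```

Call:
play_rows([
  [0,0.005,0.005,0.03,0],
  [0,0.005,0,0.03,0],
  [0,0,0,0.03,0],
  [0,0,0,0.02,0],
  [0,0,0,0,0],
])

```text
t: 8.38
tcp_pos: [0.5344, -0.0864, 0.1229]
tcp_rot: [0.097, 0.995, 0.001, -0.005]
ft_force: [0.3, 0.2, -0.9]
grip_width: 0.0003
```

Call:
play_rows([
  [0,0,0,0,0],
  [0,0,0,0,0],
])

```text
t: 8.55
tcp_pos: [0.539, -0.0887, 0.1299]
tcp_rot: [0.097, 0.995, -0.0, 0.001]
ft_force: [0.0, -0.5, 0.3]
grip_width: -0.0002
```

```bash
python3 -c "
from h import *
go((.045,-.073,.08))
im=snapshot('scene');cv2.imwrite('pics/s11.png',cv2.resize(im[110:260,240:400,::-1],None,fx=4.5,fy=4,interpolation=cv2.INTER_CUBIC))"
```

```text
t 8.55 tcp board mm [ 45.  -72.6 129.9] turn needed (tool z) 0.0019 F [ 0.04 -0.49  0.29] grip -0.0002
tool delta mm to (0.045, -0.073, 0.08) [ 0.1 -0.4 49.9]
```

View pics/s11.png

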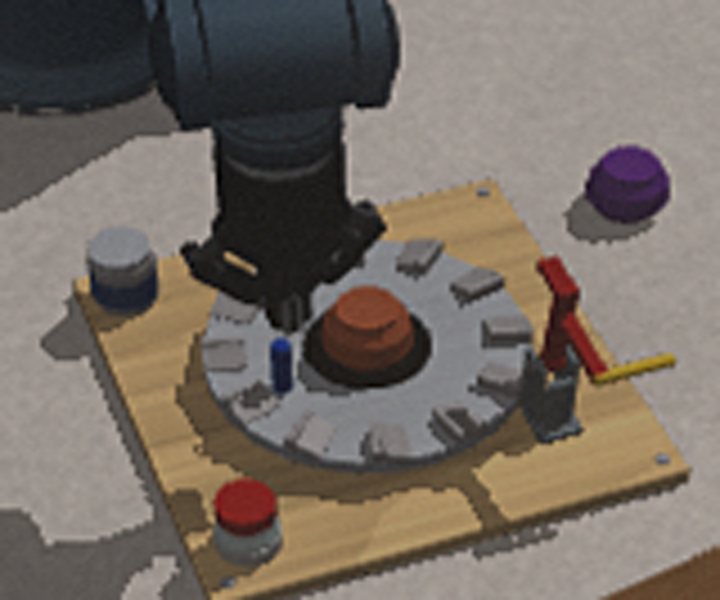

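Call:
play_rows([
  [0,0,-0.006,0.02,0],
  [0,0,0,0.02,0],
  [0,0,0,0,0],
  [0,0,0,0.005,0],
  [0,0,0,0.005,0],
])

```text
t: 9.02
tcp_pos: [0.5382, -0.0953, 0.0802]
tcp_rot: [0.098, 0.995, -0.001, 0.002]
ft_force: [0.4, -0.0, -0.6]
grip_width: 0.0002
```

Call:
play_rows([
  [0,0,0,0.003,0],
  [0,0,0,0.003,0],
  [0,0,0,0,0],
])

```text
t: 9.27
tcp_pos: [0.5367, -0.0948, 0.0724]
tcp_rot: [0.098, 0.995, -0.0, -0.0]
ft_force: [0.3, 0.3, 0.5]
grip_width: -0.0005
```

Call:
play_rows([
  [0,0,0,0.002,0],
  [0,0,0,0.002,0],
  [0,0,0,0,0],
])

```text
t: 9.52
tcp_pos: [0.5365, -0.0948, 0.0681]
tcp_rot: [0.098, 0.995, 0.0, -0.0]
ft_force: [0.2, -0.3, -0.5]
grip_width: 0.0002
```

Call:
play_rows([
  [0,0,0,0.002,0],
  [0,0,0,0.002,0],
  [0,0,0,0,0],
])

```text
t: 9.77
tcp_pos: [0.5364, -0.0948, 0.0639]
tcp_rot: [0.098, 0.995, 0.0, -0.0]
ft_force: [-0.5, 0.6, 0.3]
grip_width: 0.0
```

```bash
python3 -c "
from h import *
where()
im=snapshot('scene');cv2.imwrite('pics/s12.png',cv2.resize(im[130:250,250:370,::-1],None,fx=5,fy=5,interpolation=cv2.INTER_CUBIC))"
```

```text
t 9.77 tcp board mm [ 43.5 -79.   63.9] turn needed (tool z) 0.0008 F [-0.47  0.59  0.26] grip 0.0
```

View pics/s12.png

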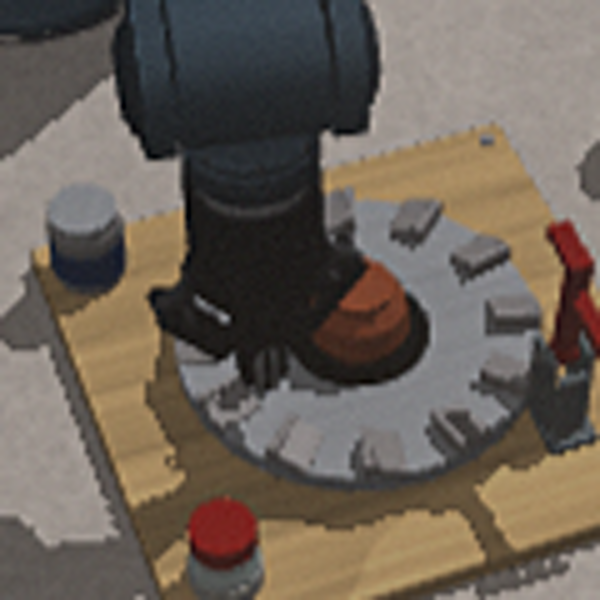

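Call:
play_rows([
  [0,0,0,0.003,0],
  [0,0,0,0.003,0],
  [0,0.004,0,0,0],
  [0,0.004,0,0,0],
  [0,0.004,0,0,0],
])

```text
t: 10.23
tcp_pos: [0.5253, -0.0933, 0.0585]
tcp_rot: [0.098, 0.995, -0.001, 0.001]
ft_force: [3.6, -5.4, -3.0]
grip_width: 0.0001
```

Call:
play_rows([
  [0,0.004,0,0,0],
  [0,0.004,0,0,0],
  [0,0.004,0,0,0],
  [0,0.004,0,0,0],
  [0,0,0,0,0],
])

```text
t: 10.65
tcp_pos: [0.5084, -0.0891, 0.0585]
tcp_rot: [0.098, 0.995, 0.0, -0.0]
ft_force: [0.2, 0.1, 0.4]
grip_width: -0.0003
```

```bash
python3 -c "
from h import *
s,R=where();t=s['tcp_pos'].copy()
im=snapshot('scene');cv2.imwrite('pics/s13.png',cv2.resize(im[130:250,250:370,::-1],None,fx=5,fy=5,interpolation=cv2.INTER_CUBIC))
im=snapshot('wrist');cv2.imwrite('pics/w13.png',im[:,:,::-1])
im=snapshot('top');cv2.imwrite('pics/t13.png',cv2.resize(im[160:290,225:385,::-1],None,fx=4.5,fy=4.5,interpolation=cv2.INTER_CUBIC))
for c in ('scene','top'):
  for d in pinpoint(c,'stud')[:2]:
    b=w2b(w(c,d['centre'])); print(c,np.round(b,4),round(d['conf'],2),np.arctan2(b[1],b[0])+np.radians(75))
"
```

```text
t 10.65 tcp board mm [ 15.  -78.9  58.5] turn needed (tool z) 0.0005 F [0.17 0.1  0.36] grip -0.0003
scene [-0.0006 -0.0701  0.0849] 0.71 -0.27080519490451294
```

View pics/s13.png

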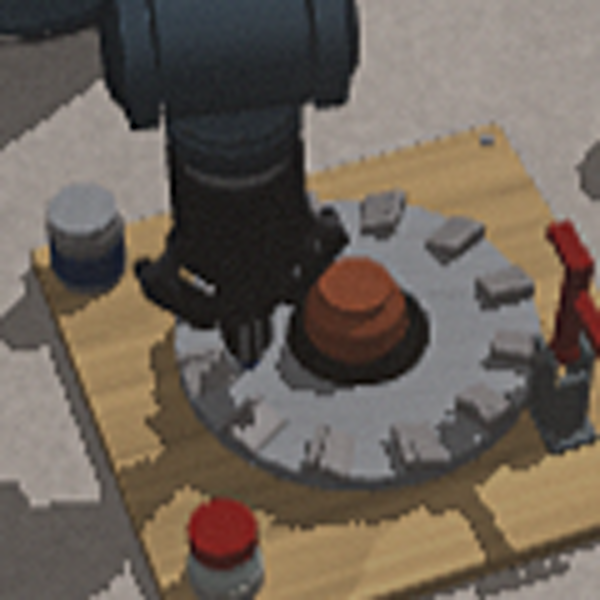

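View pics/w13.png

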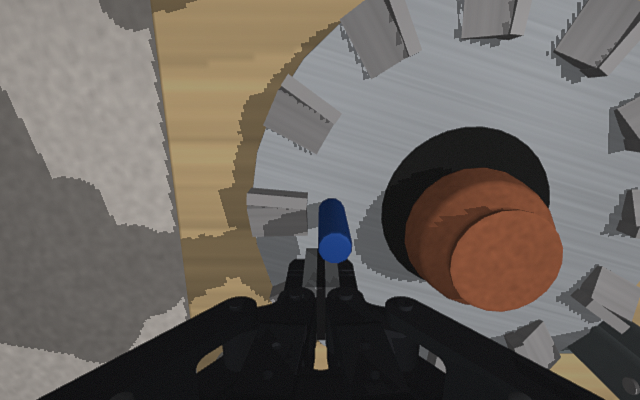

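View pics/t13.png

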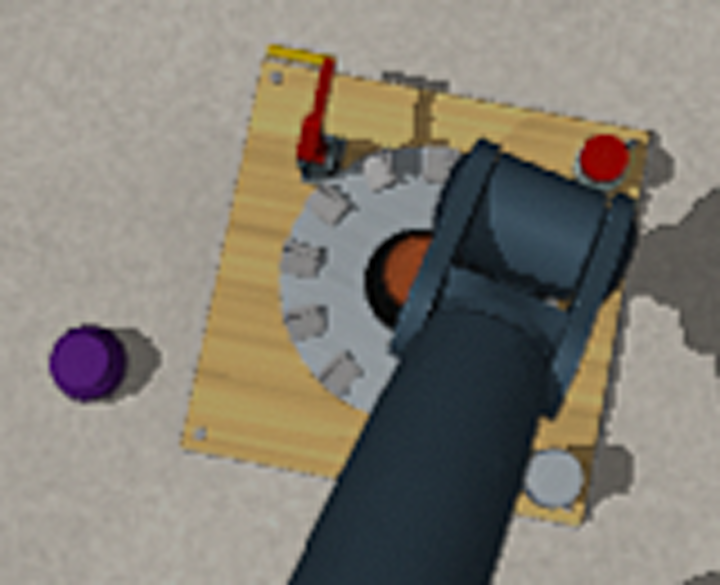

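```bash
cat >> h.py <<'E'
def wray(u,v,z,s,R):
    i=camera_info('wrist');T=np.array(i['T_tool_cam']);K=np.array(i['K'])
    d=R@(T[:3,:3]@np.linalg.inv(K)@[u,v,1.]); o=R@T[:3,3]+s['tcp_pos']
    return w2b(o+d*(z-o[2])/d[2])
E
python3 -c "
from h import *
s,R=where()
b=wray(335,248,.1,s,R);print(b,np.hypot(*b[:2]),np.arctan2(b[1],b[0])+np.radians(75))"
```

```text
t 10.9 tcp board mm [ 15.4 -78.7  58.1] turn needed (tool z) 0.001 F [-0.54 -0.5   0.27] grip -0.0002
[-0.00255712 -0.07287554  0.1       ] 0.07292038751878295 -0.2968738199831875
```

Call:
play_rows([
  [0,0.004,0,0,0],
  [0,0.004,0,0,0],
  [0,0.003,0,0,0],
  [0,0.003,0,0,0],
  [0,0.002,0,0,0],
])

```text
t: 11.32
tcp_pos: [0.4932, -0.086, 0.0585]
tcp_rot: [0.098, 0.995, 0.0, 0.0]
ft_force: [3.0, 0.9, -1.1]
grip_width: 0.0001
```

Call:
play_rows([
  [0,0,0,0,0],
  [0,0,0,0,0],
])

```text
t: 11.48
tcp_pos: [0.4928, -0.0862, 0.0583]
tcp_rot: [0.098, 0.995, 0.0, -0.001]
ft_force: [0.6, 0.1, -0.0]
grip_width: -0.0001
```

```bash
python3 -c "
from h import *
s,R=where()
im=snapshot('wrist');cv2.imwrite('pics/w14.png',cv2.resize(im[180:300,260:460,::-1],None,fx=4,fy=4,interpolation=cv2.INTER_CUBIC))"
```

```text
t 11.48 tcp board mm [ -0.8 -79.1  58.3] turn needed (tool z) 0.001 F [ 0.58  0.06 -0.03] grip -0.0001
```

View pics/w14.png

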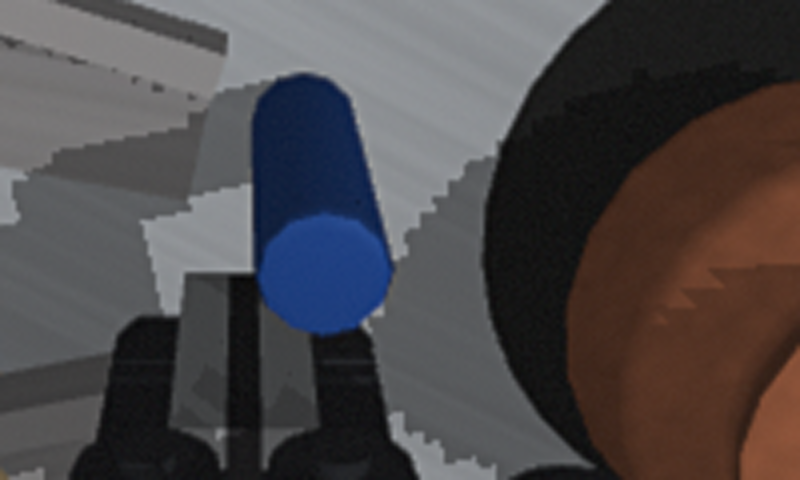

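```bash
python3 -c "
from h import *
s,R=where()
b=wray(341,248,.1,s,R);print(b,np.hypot(*b[:2]),np.arctan2(b[1],b[0])+np.radians(75))"
```

```text
t 11.53 tcp board mm [ -0.8 -79.1  58.2] turn needed (tool z) 0.001 F [ 0.52 -0.28  0.35] grip -0.0
[-0.01862573 -0.07084467  0.1       ] 0.07325219909881493 -0.5188907050278504
```

Wheel reads about -0.519. I back off from the stud, rise, and check it with the view clear.

Call:
play_rows([
  [0,-0.01,0,0,0],
  [0,-0.015,0,0,0],
  [0,0,0,-0.03,0],
  [0,0,0,-0.04,0],
  [0,0,0,-0.04,0],
])

```text
t: 11.95
tcp_pos: [0.5175, -0.091, 0.1683]
tcp_rot: [0.098, 0.995, 0.001, -0.002]
ft_force: [0.6, -0.8, -0.4]
grip_width: -0.0002
```

Call:
play_rows([
  [0,0,0,-0.04,0],
  [0,0,0,-0.03,0],
  [0,-0.02,0.03,0,0],
  [0,-0.02,0.03,0,0],
  [0,-0.02,0.03,0,0],
])

```text
t: 12.37
tcp_pos: [0.5961, -0.0141, 0.2397]
tcp_rot: [0.098, 0.995, -0.0, 0.001]
ft_force: [-0.1, -0.0, -0.4]
grip_width: 0.0
```

Call:
play_rows([
  [0,-0.02,0.03,0,0],
  [0,-0.02,0.03,0,0],
  [0,-0.025,0.03,0,0],
  [0,-0.025,0.03,0,0],
  [0,-0.025,0,0,0],
])

```text
t: 12.78
tcp_pos: [0.7321, 0.0863, 0.2376]
tcp_rot: [0.095, 0.995, 0.001, -0.0]
ft_force: [0.5, 0.3, 0.5]
grip_width: -0.0
```

```bash
python3 -c "
from h import *
go((.195,.13,.098))
im=snapshot('scene');cv2.imwrite('pics/s15.png',cv2.resize(im[130:270,260:420,::-1],None,fx=4.5,fy=4.5,interpolation=cv2.INTER_CUBIC))
for c in ('scene',):
 for l in ('stud','pot','lift_bar'):
  for d in pinpoint(c,l)[:1]:
    b=w2b(w(c,d['centre'])); print(c,l,np.round(b,4),round(d['conf'],2),np.arctan2(b[1],b[0])+np.radians(75))
"
```

```text
t 12.78 tcp board mm [200.1 136.9 237.6] turn needed (tool z) 0.0063 F [0.55 0.32 0.52] grip -0.0
tool delta mm to (0.195, 0.13, 0.098) [  5.   -7.1 139.6]
scene stud [-0.0154 -0.0695  0.0894] 0.79 -0.4793889400405129
scene pot [ 0.0062 -0.002   0.0478] 0.8 0.9970411328474651
scene lift_bar [0.1476 0.1283 0.1386] 0.84 2.0246226300462977
```

View pics/s15.png

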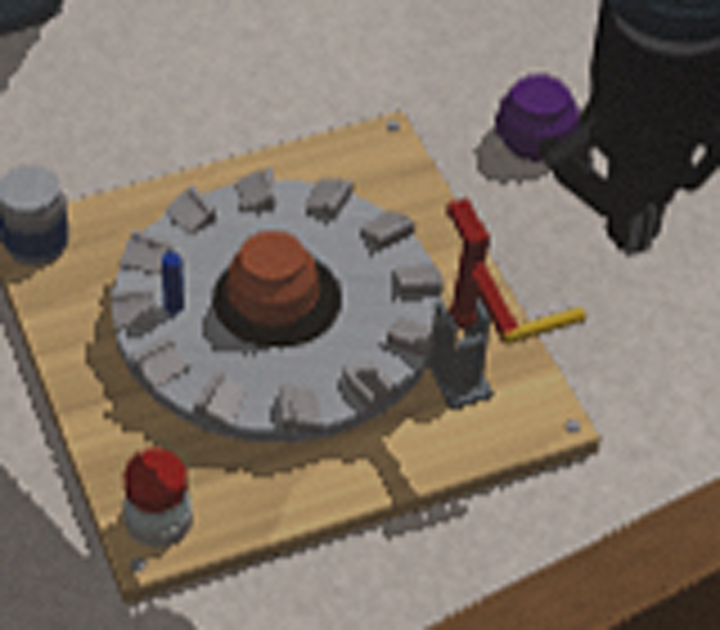

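```bash
python3 -c "
from h import *
for x in (.72,.76,.8): print(x,px('top',(x,.08,0)),px('top',(x,.08,.1)))"
```

```text
0.72 [294.8950149  170.30685359] [293.08369654 163.35601781]
0.76 [294.92151    160.48377775] [293.1205128  152.88292522]
0.8 [294.94777413 150.74632957] [293.15698593 142.50744048]
```

Call:
play_rows([
  [0,0,-0.007,0.03,0],
  [0,0,0,0.03,0],
  [0,0,0,0.03,0],
  [0,0,0,0.03,0],
  [0,0,0,0.02,0],
])

```text
t: 13.4
tcp_pos: [0.7267, 0.0734, 0.0953]
tcp_rot: [0.098, 0.995, -0.0, -0.002]
ft_force: [-0.8, -0.3, 0.3]
grip_width: -0.0
```

Call:
play_rows([
  [0,0,0,0,0],
  [0,0,0,0,0],
  [0,0,0,0,0],
])

```text
t: 13.65
tcp_pos: [0.7301, 0.0736, 0.1009]
tcp_rot: [0.098, 0.995, 0.0, 0.002]
ft_force: [-0.0, 0.0, 0.2]
grip_width: 0.0001
```

```bash
python3 -c "
from h import *
go((.175,.13,.096))
im=snapshot('scene');cv2.imwrite('pics/s16.png',cv2.resize(im[130:270,300:460,::-1],None,fx=4.5,fy=4.5,interpolation=cv2.INTER_CUBIC))"
```

```text
t 13.65 tcp board mm [200.7 124.  100.9] turn needed (tool z) 0.0005 F [-0.04  0.02  0.18] grip 0.0001
tool delta mm to (0.175, 0.13, 0.096) [25.7  6.   4.8]
```

View pics/s16.png

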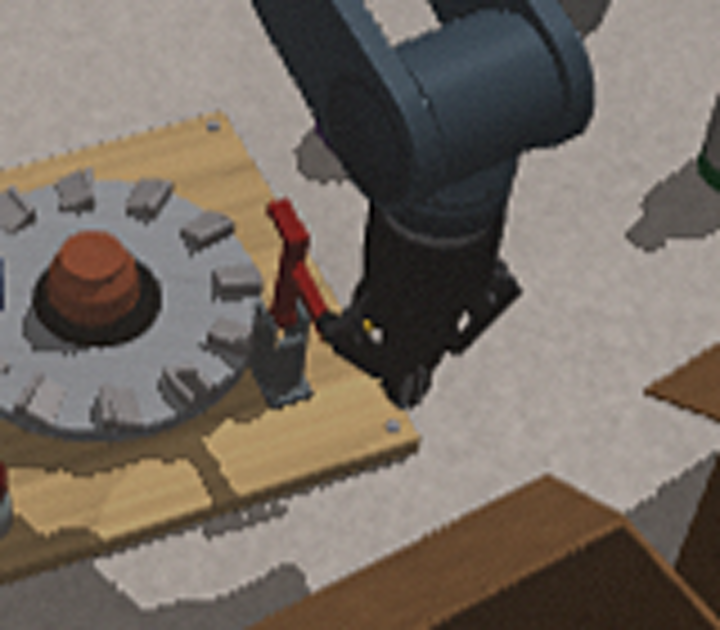

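Call:
play_rows([
  [0,0.005,0.007,0.007,0],
  [0,0.01,0,0,0],
  [0,0.01,0,0,0],
  [0,0.007,0,0,0],
  [0,0.007,0,-0.003,0],
])

```text
t: 14.12
tcp_pos: [0.6936, 0.0888, 0.0959]
tcp_rot: [0.098, 0.995, 0.0, 0.003]
ft_force: [5.3, -1.1, 3.9]
grip_width: 0.0002
```

Call:
play_rows([
  [0,0.007,0,-0.004,0],
  [0,0.007,0,-0.004,0],
  [0,0.007,0,-0.004,0],
  [0,0.007,0,-0.003,0],
  [0,0,0,0,0],
])

```text
t: 14.53
tcp_pos: [0.6635, 0.0943, 0.1098]
tcp_rot: [0.098, 0.995, 0.0, -0.0]
ft_force: [0.2, -1.0, 0.3]
grip_width: 0.0002
```

```bash
python3 -c "
from h import *
where()
im=snapshot('scene');cv2.imwrite('pics/s17.png',cv2.resize(im[130:270,300:460,::-1],None,fx=4.5,fy=4.5,interpolation=cv2.INTER_CUBIC))"
```

```text
t 14.53 tcp board mm [131.3 131.3 109.8] turn needed (tool z) 0.0013 F [ 0.25 -0.97  0.27] grip 0.0002
```

View pics/s17.png

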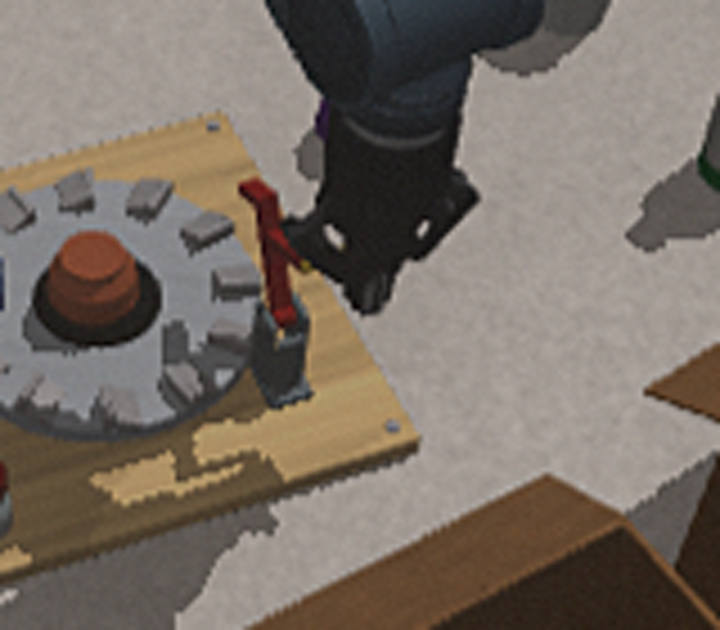

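Call:
play_rows([
  [0,0.006,0,-0.002,0],
  [0,0.006,0,-0.002,0],
  [0,0.006,0,-0.001,0],
  [0,0.006,0,0,0],
  [0,0.006,0,0,0],
])

```text
t: 15.0
tcp_pos: [0.6347, 0.0998, 0.1143]
tcp_rot: [0.098, 0.995, 0.0, -0.0]
ft_force: [-0.1, 0.0, 0.9]
grip_width: -0.0002
```

Call:
play_rows([
  [0,0,0,0,0],
  [0,0,0,0,0],
  [0,0,0,0,0],
  [0,0,0,0,0],
])

```text
t: 15.33
tcp_pos: [0.6356, 0.0995, 0.1144]
tcp_rot: [0.098, 0.995, 0.0, 0.0]
ft_force: [0.3, -0.3, 0.1]
grip_width: 0.0002
```

```bash
python3 -c "
from h import *
where()
im=snapshot('scene');cv2.imwrite('pics/s18.png',cv2.resize(im[130:270,280:440,::-1],None,fx=4.5,fy=4.5,interpolation=cv2.INTER_CUBIC))"
```

```text
t 15.33 tcp board mm [102.9 131.  114.4] turn needed (tool z) 0.0006 F [ 0.3  -0.3   0.11] grip 0.0002
```

View pics/s18.png

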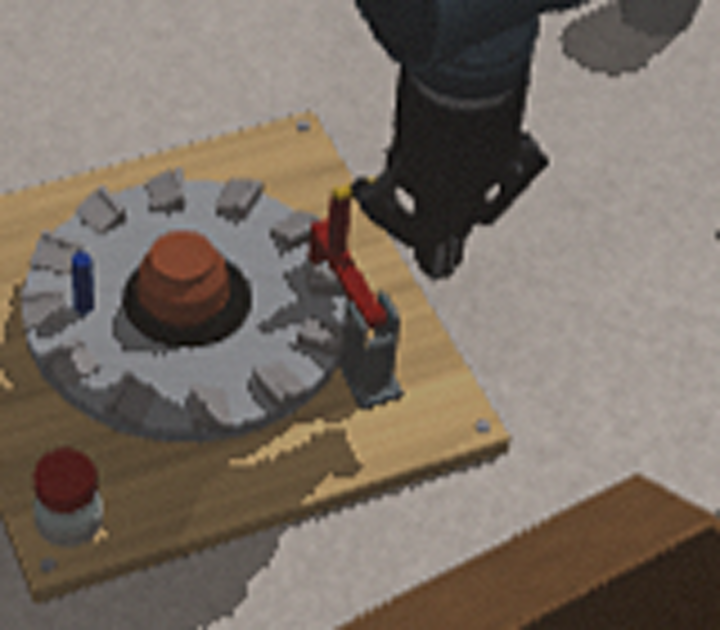

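The pawl has dropped. I retreat sideways and up, then check.

Call:
play_rows([
  [0,-0.01,0.02,0,0],
  [0,-0.01,0.03,0,0],
  [0,0,0.03,-0.02,0],
  [0,0,0,-0.04,0],
  [0,0,0,-0.04,0],
])

```text
t: 15.8
tcp_pos: [0.6694, 0.1757, 0.2129]
tcp_rot: [0.097, 0.995, -0.0, -0.002]
ft_force: [1.4, -0.8, 0.1]
grip_width: -0.0002
```

Call:
play_rows([
  [0,0,0.03,-0.02,0],
  [0,0,0.03,0,0],
  [0,0,0.03,0,0],
  [0,0,0,0,0],
  [0,0,0,0,0],
])

```text
t: 16.22
tcp_pos: [0.688, 0.2638, 0.2339]
tcp_rot: [0.097, 0.995, -0.0, -0.0]
ft_force: [0.7, -0.0, -0.2]
grip_width: 0.0002
```

```bash
python3 -c "
from h import *
where()
im=snapshot('scene');cv2.imwrite('pics/s19.png',cv2.resize(im[145:265,250:410,::-1],None,fx=4.5,fy=4.5,interpolation=cv2.INTER_CUBIC))
im=snapshot('top');cv2.imwrite('pics/t19.png',cv2.resize(im[160:290,225:385,::-1],None,fx=4.5,fy=4.5,interpolation=cv2.INTER_CUBIC))
for c in ('scene','top'):
 for l in ('stud','pot','lift_bar','jar','tin','bottle','beaker','tape','knife'):
  for d in pinpoint(c,l)[:1]:
    W=w(c,d['centre']);b=w2b(W); print(c,l,np.round(b,4),np.round(W,3),round(d['conf'],2),round(np.arctan2(b[1],b[0])+np.radians(75),3))
"
```

```text
t 16.22 tcp board mm [122.2 302.3 233.9] turn needed (tool z) 0.003 F [ 0.69 -0.02 -0.19] grip 0.0002
scene stud [-0.0152 -0.069   0.0886] [ 0.481 -0.073  0.089] 0.74 -0.478
scene pot [ 0.0028 -0.0001  0.0471] [ 0.512 -0.009  0.047] 0.8 1.282
scene lift_bar [0.0227 0.1293 0.1395] [0.557 0.114 0.14 ] 0.48 2.706
scene jar [ 0.1291 -0.1289  0.0203] [ 0.611 -0.16   0.02 ] 0.7 0.524
scene tin [-0.1361 -0.1368  0.0162] [ 0.349 -0.116  0.016] 0.58 -1.045
scene bottle [0.0211 0.5214 0.0009] [0.632 0.498 0.001] 0.93 2.839
scene beaker [-0.1879  0.4927  0.0045] [0.421 0.511 0.005] 0.75 3.244
scene knife [ 0.2084 -0.4528  0.0021] [ 0.625 -0.494  0.002] 0.64 0.169
top stud [-0.0144 -0.0688  0.0878] [ 0.482 -0.073  0.088] 0.69 -0.469
top pot [-0.1891  0.4913  0.0018] [0.42  0.51  0.002] 0.67 3.247
top lift_bar [0.0247 0.1263 0.1416] [0.558 0.11  0.142] 0.54 2.687
top jar [ 0.1267 -0.1284  0.0149] [ 0.608 -0.159  0.015] 0.46 0.517
top tin [-0.1392 -0.1362  0.017 ] [ 0.346 -0.115  0.017] 0.42 -1.058
top bottle [ 0.014   0.5196 -0.0018] [ 0.624  0.498 -0.002] 0.87 2.853
top beaker [-0.1915  0.4942  0.0032] [0.418 0.513 0.003] 0.64 3.249
top tape [-1.990e-02 -5.516e-01  2.000e-04] [ 0.382 -0.546  0.   ] 0.91 -0.298
top knife [0.0215 0.1285 0.1397] [0.555 0.113 0.14 ] 0.69 2.714
```

View pics/s19.png

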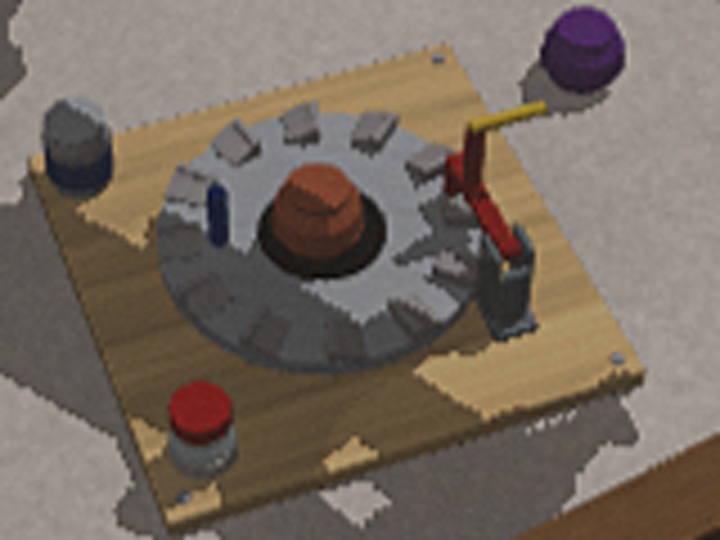

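View pics/t19.png

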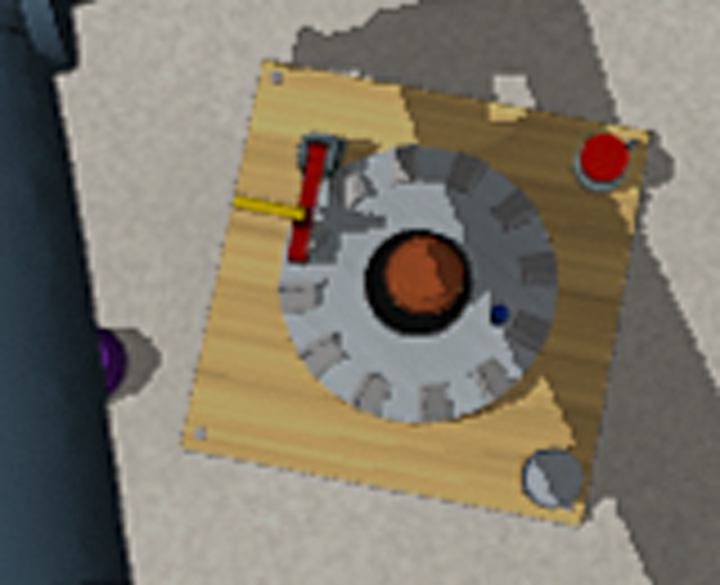

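```bash
python3 -c "
from h import *
a=cv2.imread('pics/scene0.png');b=snapshot('scene')[:,:,::-1]
def m(i,lo,hi):
  h=cv2.cvtColor(np.ascontiguousarray(i[150:215,335:385]),cv2.COLOR_BGR2HSV);k=cv2.inRange(h,lo,hi);ys,xs=np.nonzero(k);return len(xs),xs.mean().round(2),ys.mean().round(2)
for n,lo,hi in(('yellow',(22,120,60),(34,255,255)),('red',(0,150,50),(6,255,255))): print(n,m(a,lo,hi),m(b,lo,hi))
where()"
```

```text
yellow (41, np.float64(27.61), np.float64(20.32)) (43, np.float64(27.19), np.float64(20.42))
red (90, np.float64(22.58), np.float64(41.42)) (97, np.float64(22.37), np.float64(41.39))
t 17.27 tcp board mm [122.5 301.1 234.4] turn needed (tool z) 0.0009 F [-0.29 -0.84 -0.43] grip -0.0001
```

```bash
python3 -c "
from cell import *
print(close_job())"
```

```text
the job is handed in; nothing more can be done
None
```

I opened the pawl, turned the wheel back one notch and dropped the pawl into the new notch. I handed the job in at about 17.3 s; no verdict is reported.

With the fingers shut, I pushed the yellow bar over until the pawl lay back against its stop. I then pushed the blue stud about 37 mm towards the board's -x and pushed the bar back so the pawl fell shut. The largest wrist force I read was about 7 N.

**Last checks**
- **Pawl:** in the scene picture the red and yellow parts are within 0.5 pixel of where they were at the start, when the pawl was fully down.
- **Wheel:** the wrist view put it at -0.52 rad while the finger was on the stud. The trained network later gave about -0.47 to -0.48. These disagree a little, but all lie inside the band where the claw drops home, and the teeth again sit where they did at the start.
- **Pot:** about 3 mm from the middle and standing upright.
- **Bystanders:** jar, tin, bottle, cup, tape and knife are within measuring error of where they were. The network's last top-view look mistook other things for the pot and the knife; I took those two from the scene view.
- **Arm:** clear of everything at hand-in.

**Mismatch with the description:** the pictures showed the shut fingertips about 24 mm behind the TCP, where the text says 17 mm ahead. I set all working heights from the pictures.

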